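# Start the kitchen timers in order

### The job

Start three kitchen timers in the order the dishes go on: with a fingertip gently press the round top of the red timer, then of the blue one, then of the yellow one, each right down so that it stays down. The green timer is already running: do not touch it. Leave every timer standing where it is, neither picked up nor shoved about, and do not disturb the other things on the worktop.

Things in the scene. Friction and masses are not known exactly. Their poses are not given: they have to be found in the camera images.
- red_timer: loose kitchen timer: white round puck 72 mm across with a red band and a red round push top (48 mm across) in the middle; the white case is 26 mm high, mass about 0.18 kg, stands free on the worktop on a rubber foot; origin at the centre of its underside, z up; its yaw does not matter
- red_top (a point): centre of the upper face of the red push top, which moves with it: 38 mm above the worktop when up, 30 mm when fully down; the flat middle is 24 mm across
- red_button (a joint): travel of the red push top, m: 0 = up (not started), 0.008 = fully down against a firm stop; it has no spring, moves straight down under about 3 N and stays where it is pushed; the timer counts as running beyond 0.005
- blue_timer: loose kitchen timer: white round puck 72 mm across with a blue band and a blue round push top (48 mm across) in the middle; the white case is 26 mm high, mass about 0.18 kg, stands free on the worktop on a rubber foot; origin at the centre of its underside, z up; its yaw does not matter
- blue_top (a point): centre of the upper face of the blue push top, which moves with it: 38 mm above the worktop when up, 30 mm when fully down; the flat middle is 24 mm across
- blue_button (a joint): travel of the blue push top, m: 0 = up (not started), 0.008 = fully down against a firm stop; it has no spring, moves straight down under about 3 N and stays where it is pushed; the timer counts as running beyond 0.005
- yellow_timer: loose kitchen timer: white round puck 72 mm across with a yellow band and a yellow round push top (48 mm across) in the middle; the white case is 26 mm high, mass about 0.18 kg, stands free on the worktop on a rubber foot; origin at the centre of its underside, z up; its yaw does not matter
- yellow_top (a point): centre of the upper face of the yellow push top, which moves with it: 38 mm above the worktop when up, 30 mm when fully down; the flat middle is 24 mm across
- yellow_button (a joint): travel of the yellow push top, m: 0 = up (not started), 0.008 = fully down against a firm stop; it has no spring, moves straight down under about 3 N and stays where it is pushed; the timer counts as running beyond 0.005
- green_timer: loose kitchen timer: white round puck 72 mm across with a green band and a green round push top (48 mm across) in the middle; the white case is 26 mm high, mass about 0.18 kg, stands free on the worktop on a rubber foot; origin at the centre of its underside, z up; its yaw does not matter; already running, its top is down from the start; not to be touched
- green_top (a point): centre of the upper face of the green push top, which moves with it: 38 mm above the worktop when up, 30 mm when fully down; the flat middle is 24 mm across
- green_button (a joint): travel of the green push top, m: 0 = up (not started), 0.008 = fully down against a firm stop; it has no spring, moves straight down under about 3 N and stays where it is pushed; the timer counts as running beyond 0.005; starts at 0.008
- garlic: loose garlic bulb, 53 mm across and 53 mm high; origin under its middle, on the worktop; stands among the timers, to be left alone
- grey_pod: loose grey coffee pod, 37 mm across, 29 mm high; origin under its middle; to be left alone
- small_cup: loose small dark-and-white cup, 60x84 mm with its handle, 53 mm high; origin under its middle; to be left alone
- big_mug: loose beige mug, 82x120 mm with its handle, 94 mm high, behind the timers; origin under its middle; to be left alone
- food_tin: loose food tin, 75 mm across, 58 mm high; origin under its middle; to be left alone
Things that resemble listed ones, but are neither listed nor needed, are in the scene too. Leave any pink look-alike of the blue_timer alone. What is shaped like the red_timer but turquoise is not meant.

How it is judged (in metres and radians):
On the way, in this order (a step that is already met when the one before it is completed fails the run):
1. the red timer's top is pressed down (5 mm or more of its 8 mm) (value of joint red_button above 0.005 m), for 0.1 s.
2. the blue timer's top is pressed down (5 mm or more of its 8 mm) (value of joint blue_button above 0.005 m), for 0.1 s.
3. the yellow timer's top is pressed down (5 mm or more of its 8 mm) (value of joint yellow_button above 0.005 m), for 0.1 s.
At the end, for the whole second after the job is handed in: The tops of the red, blue and yellow timers are down by more than 5 mm of their 8 mm (pressed in that order), the green one still is; all four timers stand upright (within 0.1 rad) and at rest within 30 mm of where they started (value of joint each of red_button, blue_button, yellow_button, green_button above 0.005 m and distance of each of red_timer, blue_timer, yellow_timer, green_timer from where it was at the start of the episode below 0.03 m and angle between each of red_timer, blue_timer, yellow_timer, green_timer's own z axis and vertical below 0.1 rad and linear speed of each of red_timer, blue_timer, yellow_timer, green_timer below 0.02 m/s); the robot touches nothing.
It fails at once if a timer is lifted (10 mm or more) off the worktop (height (world z) of any of red_timer, blue_timer, yellow_timer, green_timer above 0.01 m).
It fails at once if the red, blue or yellow timer is pressed hard (over 30 N) (contact force between the arm and red_timer above 30 N or contact force between the arm and blue_timer above 30 N or contact force between the arm and yellow_timer above 30 N).
It fails at once if a timer is shoved more than 30 mm (distance of any of red_timer, blue_timer, yellow_timer, green_timer from where it was at the start of the episode above 0.03 m).
It fails at once if the robot touches the green timer (contact force between the arm and green_timer above 0.5 N).
It fails at once if the garlic, pod, cup, mug or tin is shifted more than 20 mm or knocked over (distance of any of garlic, grey_pod, small_cup, big_mug, food_tin from where it was at the start of the episode above 0.02 m or angle between any of garlic, grey_pod, small_cup, big_mug, food_tin's own z axis and vertical above 0.4 rad).
It also fails if it takes over 51 s, if anything falls off the work surface, if the arm or the gripper's body presses on something with over 40 N, if the wrist force passes 120 N, or if a joint passes its speed limit or range.

### The arm

A 6-joint arm with a two-finger parallel gripper is mounted at the origin on a cart in front of the work surface, level with it; the furniture and walls round the work are solid. World frame = base frame: x ahead of the robot, y to its left, z up, the work surface at z = 0. Lengths are in mm, angles in rad, forces in N, time in s.
With the tool pointing down it reaches from about 375 to 750 mm from the base axis. Payload 9 kg.
Tool frame: the origin (TCP) lies between the finger pads; the fingertips stand 11 mm ahead of it and the grasp point (between the pads) lies 8 mm behind it; z points along the fingers, y is the line along which they close (so a half turn about z gives the same grasp; the last joint's range is limited). The gripper opens to 85 mm and grips with 20 to 120 N. Pads are 22 mm wide; open, the fingers measure 114 mm over their backs; the gripper's body (76 mm by 85 mm) begins 54 mm behind the grasp point. The pads swing forward as they close: fully open they stand 13 mm farther back than shut.
Start: joints at [-1.459, 0.104, 0.097, 1.564, 0, 1.353], TCP at [194.323, -567.692, 242.331] pointing down, gripper open.
Joint ranges: [-2.99, 2.99], [-0.84, 1.86], [-1.1, 1.16], [-1.84, 2.11], [-1.51, 1.56], [-3.14, 3.14]. Speed limits (rad/s): [2.22, 2.22, 2.57, 3.14, 3.14, 3.14].

### API

Orientations are given as a unit quaternion [x, y, z, w].
In Python, from station import get_state, cams, order gives the robot as it stands.
- The arm moves only by the tool servo_tool, never from a script. Its argument "increments" is a list of rows, each an object with "dp": the shift along the tool's x, y, z in mm, a list of three; "turn": the turn, a rotation vector about the tool's x, y, z in rad, a list of three; "claw": the opening, from 0 (shut) to 1 (fully open). A call has 1 to 8 rows; each row is the pose to reach, as a shift and turn from the pose commanded when the call began, along the tool's axes at that moment; what a row does not reach only later rows make up. A row lasts 1/10 s, in which the tool goes at most 50 mm and 8.59 degrees, less where a joint would pass 70% of its speed; a pose out of reach is approached as far as the arm can. A call with a gripper value outside its range is refused whole. The fingers move at their own pace and stop on an object; "newtons" is the grip in N (left out, the last holds). Time passes only in rows, so rows that repeat a pose let the fingers close. It gives the time, the measured TCP pose, the force, the opening and the grip force at its end, in the units of the state.
- get_state(): the state, without advancing time (a new reading comes with each control period).
- cams.grab_frame(name): name is "side" or "top" or "wrist"; returns a dict with "pixels" (480x640x3 uint8, red, green, blue), "fx", "fy", "cx", "cy" (pixels), "extrinsics" (4x4, takes a point from camera to world coordinates); the wrist camera has in their place "T_tool_cam" (4x4, takes a point from camera to tool coordinates, whose origin is the TCP and whose axes are the flange's). Camera axes: x right, y down, z forward; pixel columns grow to the right and rows downward; lengths in mm; the calibration is good to about 2 mm. A picture is of the moment at which its call begins: read the wrist's pose just before it. There is no depth.
- order.hand_in(): hands the job in; it is judged then, once.
The state is a dict: "time_s": time; "q": joint angles; "joint_velocities": joint speeds; "effort": joint torques, N m; "tool_pos": TCP position; "tool_rot": TCP orientation; "force": force on the tool from outside, world axes, zero at the start; "wrist_torque": the same for the moment, N m; "opening": finger opening in mm; "grip_force": force on a finger pad.
Only numpy, scipy, OpenCV 4.12 (cv2) and the standard library are available. Lean on these libraries where they do the work, as an engineer would, in place of code of your own. Each camera call takes 0.05 s, during which the arm holds its last target. There are 200 camera calls.

## Working session

There is one attempt and no reset: what is moved stays moved. The work goes in short steps, Python scripts to look and compute and a tool call to move; the robot and the scene stay as the last step left them, time stands still between calls to the robot, and variables do not carry over. Pictures are saved under pics/ and viewed, at most 10 in all, crops included, and the job is handed in when it is done.

Besides the shell and the picture viewer there is one more tool, called after ">>>" as name(argument=value, ...), one argument or row to a line, values as JSON. servo_tool: Moves the arm, as the interface text tells. Its arguments: {"type":"object","properties":{"increments":{"type":"array","items":{"type":"object","properties":{"dp":{"type":"array","items":{"type":"number"}},"turn":{"type":"array","items":{"type":"number"}},"claw":{"type":"number"}}}},"newtons":{"type":"number"}},"required":["increments"]}

```bash
mkdir -p pics
python3 - <<'E'
from station import get_state,cams
import cv2,pickle,numpy as np
s=get_state();print(s['time_s'],s['tool_pos'],s['tool_rot'],s['force'],s['opening'])
for n in('top','side'):
    f=cams.grab_frame(n);pickle.dump(f,open(n+'.pkl','wb'));cv2.imwrite(f'pics/{n}0.png',f['pixels'][...,::-1]);print(n,f['fx'],f['cx'],f['cy'],np.round(f['extrinsics'],3).tolist())
E
```

```text
0.0 [ 194.30090598 -567.34878012  241.52374223] [ 9.86431887e-01  1.64169759e-01  3.75269512e-05 -6.49126689e-04] [-0.056715    0.00425377 -0.52176067] 85.17374787882414
top 510.70618422846013 325.69417584586654 240.39136840601446 [[0.008, -0.976, 0.216, 340.677], [-1.0, -0.009, -0.003, -188.677], [0.005, -0.216, -0.976, 1091.688], [0.0, 0.0, 0.0, 1.0]]
side 449.06087637332956 317.7552345042932 243.7480159596044 [[0.996, -0.036, 0.083, 492.461], [-0.088, -0.578, 0.811, -1113.714], [0.018, -0.815, -0.579, 714.839], [0.0, 0.0, 0.0, 1.0]]
```

View pics/top0.png

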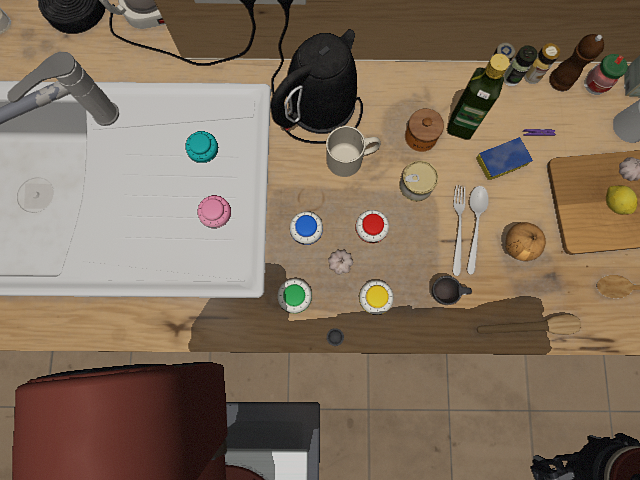

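View pics/side0.png

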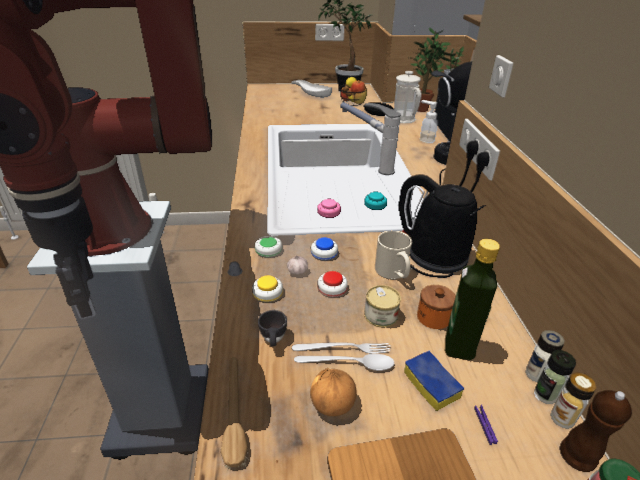

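Top view: red timer (373,225), blue (306,227), yellow (377,296) and green (295,295), with the garlic at (340,261) between them. The look-alikes are pink (214,211) and turquoise (202,147) on the drainer, and the brown lidded jar at (425,130) could pass for red. The side view agrees: red (333,280), blue (324,244), yellow (267,284), green (268,243). I choose the white-cased pucks, and will measure them and check one crop.

```bash
cat > h.py <<'E'
import numpy as np,cv2
R={'red':[((0,150,90),(6,255,255)),((174,150,90),(179,255,255))],'blue':[((105,150,80),(125,255,255))],'yellow':[((22,150,120),(32,255,255))],'green':[((50,120,60),(80,255,255))]}
def blob(px,c,near,rad):
    h=cv2.cvtColor(px,cv2.COLOR_RGB2HSV);m=sum(cv2.inRange(h,*r) for r in R[c])
    z=np.zeros_like(m);cv2.circle(z,near,rad,255,-1);m=cv2.morphologyEx(m&z,cv2.MORPH_CLOSE,np.ones((3,3)))
    k=max(cv2.findContours(m,0,2)[0],key=cv2.contourArea);return k
def ray(f,uv,z,T=None):
    T=np.array(f['extrinsics'] if T is None else T);d=T[:3,:3]@[(uv[0]-f['cx'])/f['fx'],(uv[1]-f['cy'])/f['fy'],1]
    return T[:3,3]+d*(z-T[2,3])/d[2]
E
python3 - <<'E'
import pickle,cv2,numpy as np
from h import *
P={'top':dict(red=(373,225),blue=(306,227),yellow=(377,296),green=(295,295)),'side':dict(red=(333,280),blue=(324,244),yellow=(267,284),green=(268,243))}
for n in P:
    f=pickle.load(open(n+'.pkl','rb'))
    for c,p in P[n].items():
        k=blob(f['pixels'],c,p,18);(x,y),ax,_=cv2.fitEllipse(k)
        w=ray(f,(x,y),30 if c=='green' else 36);print(n,c,np.round((x,y,*ax),1),np.round(w,1),np.hypot(*w[:2]).round())
f=pickle.load(open('top.pkl','rb'))
cv2.imwrite('pics/c.png',cv2.resize(f['pixels'][190:325,255:475,::-1],None,fx=3.5,fy=3.5))
for n,p in dict(garlic=(340,261),pod=(335,337),cup=(446,290),tin=(419,180)).items(): print(n,ray(f,p,35).round())
E
```

```text
top red [372.7 223.9  20.4  20.8] [ 611.4 -292.1   36. ] 678.0
top blue [305.9 225.5  20.3  20.5] [ 606.5 -149.6   36. ] 625.0
top yellow [376.8 296.1  21.1  21.6] [ 457.2 -298.7   36. ] 546.0
top green [293.8 294.8  20.6  21. ] [ 459.1 -126.9   30. ] 476.0
side red [332.6 278.   14.6  18.6] [ 612.1 -303.5   36. ] 683.0
side blue [324.4 243.4  11.8  16.7] [ 606.9 -161.5   36. ] 628.0
side yellow [266.7 282.6  14.6  18.9] [ 457.4 -309.7   36. ] 552.0
side green [266.8 242.    7.8  12.8] [ 456.7 -137.    30. ] 477.0
garlic [ 531. -223.   35.]
pod [ 373. -213.   35.]
cup [ 471. -443.   35.]
tin [ 711. -394.   35.]
```

View pics/c.png

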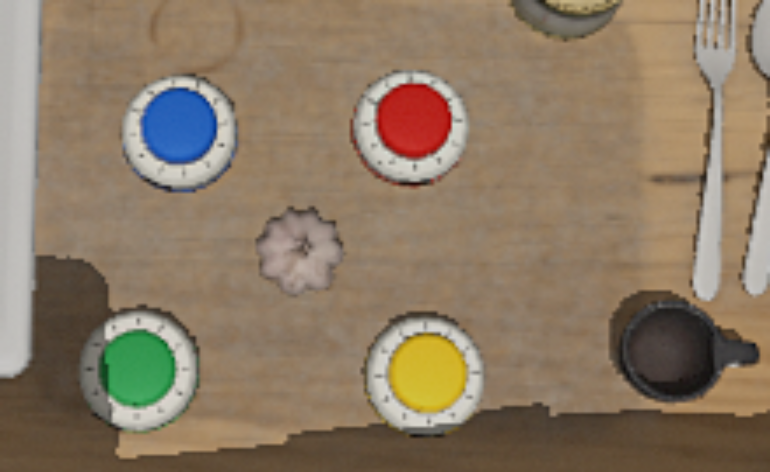

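Confirmed: these four are the white-cased pucks, red (413,120 in the crop), blue (180,125), yellow (427,372), green (139,368), all about 42 mm across the colour, as expected. I'll close the fingers and go high over red for a wrist look.

>>> servo_tool(
  increments=[
    {"dp": [20,-5,0],"turn": [0,0,0],"claw": 0},
    {"dp": [60,-15,0],"turn": [0,0,0],"claw": 0},
    {"dp": [105,-27,0],"turn": [0,0,0],"claw": 0},
    {"dp": [150,-38,0],"turn": [0,0,0],"claw": 0},
    {"dp": [195,-50,0],"turn": [0,0,0],"claw": 0},
    {"dp": [240,-61,0],"turn": [0,0,0],"claw": 0},
    {"dp": [285,-73,0],"turn": [0,0,0],"claw": 0},
    {"dp": [330,-84,0],"turn": [0,0,0],"claw": 0},
  ],
)

```text
time_s: 0.9
tool_pos: [480.7, -379.8, 242.0]
tool_rot: [0.986, 0.164, -0.0, -0.0]
force: [0.0, -0.6, -0.7]
opening: -0.0
grip_force: 0.0
```

>>> servo_tool(
  increments=[
    {"dp": [40,-10,0],"turn": [0,0,0],"claw": 0},
    {"dp": [75,-20,10],"turn": [0,0,0],"claw": 0},
    {"dp": [105,-28,30],"turn": [0,0,0],"claw": 0},
    {"dp": [130,-34,50],"turn": [0,0,0],"claw": 0},
    {"dp": [145,-38,70],"turn": [0,0,0],"claw": 0},
    {"dp": [150,-39,80],"turn": [0,0,0],"claw": 0},
    {"dp": [150,-39,80],"turn": [0,0,0],"claw": 0},
    {"dp": [150,-39,80],"turn": [0,0,0],"claw": 0},
  ],
)

```text
time_s: 1.7
tool_pos: [608.2, -296.5, 163.0]
tool_rot: [0.986, 0.164, -0.0, 0.0]
force: [0.5, -0.5, -0.3]
opening: -0.1
grip_force: 0.0
```

```bash
cat > w.py <<'E'
import sys,cv2,numpy as np
from station import get_state,cams
from h import *
from scipy.spatial.transform import Rotation as Ro
def look(name):
    s=get_state();f=cams.grab_frame('wrist');T=np.eye(4);T[:3,:3]=Ro.from_quat(s['tool_rot']).as_matrix();T[:3,3]=s['tool_pos']
    W=T@np.array(f['T_tool_cam']);cv2.imwrite(f'pics/{name}.png',f['pixels'][...,::-1])
    print(s['time_s'],np.round(s['tool_pos'],1),np.round(s['tool_rot'],4),'F',np.round(s['force'],1),'open',s['opening'],'cam',W[:3,3].round(),W[:3,2].round(2))
    for c in R:
        try:
            k=blob(f['pixels'],c,(320,240),600);(x,y),ax,_=cv2.fitEllipse(k);w=ray(f,(x,y),30 if c=='green' else 36,W)
            d=T[:3,:3].T@(w-T[:3,3]);print(c,np.round((x,y,*ax),0),'world',w.round(1),'tool',d.round(1),cv2.contourArea(k))
        except Exception as e: print(c,'none')
look(sys.argv[1])
E
python3 w.py w1
```

```text
1.7 [ 608.2 -296.5  163. ] [ 9.865e-01  1.639e-01 -0.000e+00  2.000e-04] F [ 0.5 -0.5 -0.3] open -0.05256602201750849 cam [ 686. -270.  296.] [-0.3  -0.1  -0.95]
red [318. 227.  55.  56.] world [ 614.8 -294.1   36. ] tool [  7.1  -0.2 127. ] 2386.0
blue [142. 176.  57.  65.] world [ 610.1 -152.    36. ] tool [  48.6 -136.2  126.9] 2849.0
yellow none
green [ 94. 321.  39.  51.] world [ 462.6 -129.1   30. ] tool [ -83.7 -205.5  132.9] 1565.5
```

View pics/w1.png

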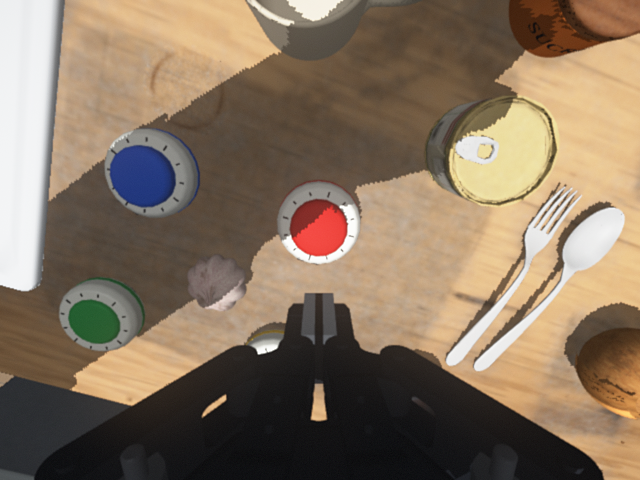

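The wrist view shows red at (318,227), just ahead of the closed fingertips. The position agrees with the top camera within 3 mm. Next I descend to just above it.

>>> servo_tool(
  increments=[
    {"dp": [5,-1,20]},
    {"dp": [5,-1,50]},
    {"dp": [5,-1,80]},
    {"dp": [5,-1,98]},
    {"dp": [5,-1,106]},
    {"dp": [5,-1,108]},
    {"dp": [5,-1,108]},
  ],
)

```text
invalid input
```

>>> servo_tool(
  increments=[
    {"dp": [0,0,1.5]},
    {"dp": [0,0,3]},
    {"dp": [0,0,4.5]},
    {"dp": [0,0,6]},
    {"dp": [0,0,7.5]},
    {"dp": [0,0,9]},
    {"dp": [0,0,9]},
  ],
)

```text
invalid input
```

>>> servo_tool(
  increments=[
    {"dp": [5,-1,20],"turn": [0,0,0],"claw": 0},
    {"dp": [5,-1,50],"turn": [0,0,0],"claw": 0},
    {"dp": [5,-1,80],"turn": [0,0,0],"claw": 0},
    {"dp": [5,-1,98],"turn": [0,0,0],"claw": 0},
    {"dp": [5,-1,106],"turn": [0,0,0],"claw": 0},
    {"dp": [5,-1,108],"turn": [0,0,0],"claw": 0},
    {"dp": [5,-1,108],"turn": [0,0,0],"claw": 0},
  ],
)

```text
time_s: 2.45
tool_pos: [613.4, -294.1, 55.8]
tool_rot: [0.986, 0.164, 0.001, 0.001]
force: [0.1, -0.8, -0.3]
opening: 0.1
grip_force: 0.0
```

>>> servo_tool(
  increments=[
    {"dp": [0,0,1.5],"turn": [0,0,0],"claw": 0},
    {"dp": [0,0,3],"turn": [0,0,0],"claw": 0},
    {"dp": [0,0,4.5],"turn": [0,0,0],"claw": 0},
    {"dp": [0,0,6],"turn": [0,0,0],"claw": 0},
    {"dp": [0,0,7.5],"turn": [0,0,0],"claw": 0},
    {"dp": [0,0,9],"turn": [0,0,0],"claw": 0},
    {"dp": [0,0,9],"turn": [0,0,0],"claw": 0},
  ],
)

```text
time_s: 3.15
tool_pos: [613.1, -293.4, 45.2]
tool_rot: [0.986, 0.164, 0.0, 0.0]
force: [0.7, -0.2, 0.2]
opening: 0.1
grip_force: 0.4
```

>>> servo_tool(
  increments=[
    {"dp": [0,0,0.7],"turn": [0,0,0],"claw": 0},
    {"dp": [0,0,1.4],"turn": [0,0,0],"claw": 0},
    {"dp": [0,0,2],"turn": [0,0,0],"claw": 0},
  ],
)

```text
time_s: 3.45
tool_pos: [613.1, -293.4, 43.4]
tool_rot: [0.986, 0.164, 0.0, 0.0]
force: [1.0, 0.5, 3.1]
opening: 0.4
grip_force: 1.2
```

>>> servo_tool(
  increments=[
    {"dp": [0,0,0.7],"turn": [0,0,0],"claw": 0},
    {"dp": [0,0,1.4],"turn": [0,0,0],"claw": 0},
  ],
)

```text
time_s: 3.65
tool_pos: [613.1, -293.4, 41.9]
tool_rot: [0.986, 0.164, 0.0, 0.0]
force: [0.5, -0.6, 1.5]
opening: -0.1
grip_force: 1.2
```

>>> servo_tool(
  increments=[
    {"dp": [0,0,0.5],"turn": [0,0,0],"claw": 0},
    {"dp": [0,0,1],"turn": [0,0,0],"claw": 0},
  ],
)

```text
time_s: 3.85
tool_pos: [613.2, -293.4, 41.1]
tool_rot: [0.986, 0.164, 0.0, 0.0]
force: [-0.5, 0.8, 5.6]
opening: -0.2
grip_force: 3.0
```

>>> servo_tool(
  increments=[
    {"dp": [0,0,0.3],"turn": [0,0,0],"claw": 0},
    {"dp": [0,0,0.6],"turn": [0,0,0],"claw": 0},
  ],
)

```text
time_s: 4.05
tool_pos: [613.2, -293.4, 41.1]
tool_rot: [0.986, 0.164, 0.0, 0.0]
force: [-1.7, 0.4, 9.6]
opening: 0.4
grip_force: 4.5
```

Red has hit its stop: z holds at 41.1 mm while the force rises to 9.6 N. I lift and move over to blue.

>>> servo_tool(
  increments=[
    {"dp": [0,0,-5],"turn": [0,0,0],"claw": 0},
    {"dp": [0,0,-35],"turn": [0,0,0],"claw": 0},
    {"dp": [5,-20,-75],"turn": [0,0,0],"claw": 0},
    {"dp": [17,-55,-100],"turn": [0,0,0],"claw": 0},
    {"dp": [30,-97,-105],"turn": [0,0,0],"claw": 0},
    {"dp": [38,-125,-105],"turn": [0,0,0],"claw": 0},
    {"dp": [41,-136,-105],"turn": [0,0,0],"claw": 0},
    {"dp": [41,-136,-105],"turn": [0,0,0],"claw": 0},
  ],
)

```text
time_s: 4.85
tool_pos: [607.6, -150.1, 145.1]
tool_rot: [0.986, 0.165, -0.0, -0.0]
force: [-0.3, -1.1, -0.6]
opening: 0.0
grip_force: 0.0
```

```bash
python3 w.py w2
```

```text
4.85 [ 607.6 -150.1  145.1] [ 9.863e-01  1.651e-01 -3.000e-04 -1.000e-04] F [-0.3 -1.1 -0.6] open 0.030371578890140558 cam [ 685. -123.  278.] [-0.3  -0.1  -0.95]
red [486. 287.  46.  56.] world [ 616.2 -288.6   36. ] tool [-36.9 133.9 109.1] 2030.0
blue [320. 240.  57.  59.] world [ 610.2 -150.    36. ] tool [  2.5   0.8 109.1] 2639.0
yellow none
green [255. 344.  23.  43.] world [ 498.9 -128.5   30. ] tool [-95.7 -55.7 115.2] 4.0
```

Blue is right under the tool, and this reading agrees with the earlier ones. Pressing it.

>>> servo_tool(
  increments=[
    {"dp": [1,0,20],"turn": [0,0,0],"claw": 0},
    {"dp": [1,0,50],"turn": [0,0,0],"claw": 0},
    {"dp": [1,0,75],"turn": [0,0,0],"claw": 0},
    {"dp": [1,0,87],"turn": [0,0,0],"claw": 0},
    {"dp": [1,0,91],"turn": [0,0,0],"claw": 0},
    {"dp": [1,0,93],"turn": [0,0,0],"claw": 0},
    {"dp": [1,0,94],"turn": [0,0,0],"claw": 0},
  ],
)

```text
time_s: 5.6
tool_pos: [609.5, -151.8, 52.5]
tool_rot: [0.986, 0.164, 0.001, 0.001]
force: [-0.8, 0.4, -0.2]
opening: 0.4
grip_force: 0.0
```

>>> servo_tool(
  increments=[
    {"dp": [0,0,1],"turn": [0,0,0],"claw": 0},
    {"dp": [0,0,2],"turn": [0,0,0],"claw": 0},
    {"dp": [0,0,3],"turn": [0,0,0],"claw": 0},
    {"dp": [0,0,4],"turn": [0,0,0],"claw": 0},
    {"dp": [0,0,5],"turn": [0,0,0],"claw": 0},
    {"dp": [0,0,6],"turn": [0,0,0],"claw": 0},
    {"dp": [0,0,7],"turn": [0,0,0],"claw": 0},
    {"dp": [0,0,7.5],"turn": [0,0,0],"claw": 0},
  ],
)

```text
time_s: 6.4
tool_pos: [609.0, -151.2, 43.9]
tool_rot: [0.986, 0.164, 0.0, 0.0]
force: [2.0, 0.7, 3.2]
opening: 0.1
grip_force: 1.2
```

>>> servo_tool(
  increments=[
    {"dp": [0,0,0.8],"turn": [0,0,0],"claw": 0},
    {"dp": [0,0,1.6],"turn": [0,0,0],"claw": 0},
    {"dp": [0,0,2.3],"turn": [0,0,0],"claw": 0},
    {"dp": [0,0,2.7],"turn": [0,0,0],"claw": 0},
  ],
)

```text
time_s: 6.8
tool_pos: [608.7, -151.1, 41.1]
tool_rot: [0.986, 0.164, 0.0, 0.0]
force: [0.4, -0.2, 6.8]
opening: 0.0
grip_force: 2.7
```

>>> servo_tool(
  increments=[
    {"dp": [0,0,0.4],"turn": [0,0,0],"claw": 0},
    {"dp": [0,0,0.8],"turn": [0,0,0],"claw": 0},
  ],
)

```text
time_s: 7.0
tool_pos: [608.8, -151.1, 41.0]
tool_rot: [0.986, 0.164, 0.0, 0.0]
force: [-2.1, 0.9, 10.5]
opening: -0.3
grip_force: 5.3
```

Blue has hit its stop (41.0 mm, 10.5 N). I lift and go to yellow, passing well above the garlic.

>>> servo_tool(
  increments=[
    {"dp": [0,0,-5],"turn": [0,0,0],"claw": 0},
    {"dp": [0,0,-40],"turn": [0,0,0],"claw": 0},
    {"dp": [-10,5,-85],"turn": [0,0,0],"claw": 0},
    {"dp": [-35,17,-110],"turn": [0,0,0],"claw": 0},
    {"dp": [-70,34,-115],"turn": [0,0,0],"claw": 0},
    {"dp": [-110,53,-115],"turn": [0,0,0],"claw": 0},
    {"dp": [-145,70,-115],"turn": [0,0,0],"claw": 0},
    {"dp": [-170,82,-115],"turn": [0,0,0],"claw": 0},
  ],
)

```text
time_s: 7.8
tool_pos: [472.4, -284.7, 155.0]
tool_rot: [0.987, 0.164, -0.001, -0.0]
force: [0.2, 0.2, 0.2]
opening: -0.2
grip_force: 0.0
```

>>> servo_tool(
  increments=[
    {"dp": [-16,8,0],"turn": [0,0,0],"claw": 0},
    {"dp": [-20,10,0],"turn": [0,0,0],"claw": 0},
    {"dp": [-20,10,0],"turn": [0,0,0],"claw": 0},
  ],
)

```text
time_s: 8.1
tool_pos: [458.4, -299.6, 155.1]
tool_rot: [0.987, 0.164, -0.0, -0.0]
force: [0.4, 0.2, 1.2]
opening: 0.2
grip_force: 0.0
```

```bash
python3 w.py w3
```

```text
8.1 [ 458.4 -299.6  155.1] [ 9.865e-01  1.636e-01 -2.000e-04 -3.000e-04] F [0.4 0.2 1.2] open 0.23260787185283935 cam [ 536. -273.  288.] [-0.3  -0.1  -0.95]
red [386.  25.  66.  78.] world [ 611.4 -293.6   36. ] tool [146.8  43.8 119. ] 3561.0
blue none
yellow [320. 238.  54.  56.] world [ 459.4 -300.6   36. ] tool [  0.7   1.3 119.1] 2372.5
green [107. 163.  53.  65.] world [ 461.5 -129.5   30. ] tool [  57.9 -159.9  125.2] 2733.5
```

Yellow is directly below, so I press it.

>>> servo_tool(
  increments=[
    {"dp": [0,0,20],"turn": [0,0,0],"claw": 0},
    {"dp": [0,0,55],"turn": [0,0,0],"claw": 0},
    {"dp": [0,0,83],"turn": [0,0,0],"claw": 0},
    {"dp": [0,0,97],"turn": [0,0,0],"claw": 0},
    {"dp": [0,0,101],"turn": [0,0,0],"claw": 0},
    {"dp": [0,0,103],"turn": [0,0,0],"claw": 0},
    {"dp": [0,0,104],"turn": [0,0,0],"claw": 0},
  ],
)

```text
time_s: 8.85
tool_pos: [459.6, -300.1, 52.6]
tool_rot: [0.986, 0.164, 0.001, 0.001]
force: [0.1, -0.9, 0.2]
opening: -0.1
grip_force: 0.0
```

>>> servo_tool(
  increments=[
    {"dp": [0,0,1],"turn": [0,0,0],"claw": 0},
    {"dp": [0,0,2],"turn": [0,0,0],"claw": 0},
    {"dp": [0,0,3],"turn": [0,0,0],"claw": 0},
    {"dp": [0,0,4],"turn": [0,0,0],"claw": 0},
    {"dp": [0,0,5],"turn": [0,0,0],"claw": 0},
    {"dp": [0,0,6],"turn": [0,0,0],"claw": 0},
    {"dp": [0,0,7],"turn": [0,0,0],"claw": 0},
    {"dp": [0,0,7.5],"turn": [0,0,0],"claw": 0},
  ],
)

```text
time_s: 9.65
tool_pos: [458.9, -299.8, 43.8]
tool_rot: [0.986, 0.164, 0.0, 0.0]
force: [1.2, -1.7, 2.2]
opening: -0.2
grip_force: 1.2
```

>>> servo_tool(
  increments=[
    {"dp": [0,0,0.8],"turn": [0,0,0],"claw": 0},
    {"dp": [0,0,1.6],"turn": [0,0,0],"claw": 0},
    {"dp": [0,0,2.3],"turn": [0,0,0],"claw": 0},
    {"dp": [0,0,2.7],"turn": [0,0,0],"claw": 0},
  ],
)

```text
time_s: 10.05
tool_pos: [458.7, -299.6, 41.0]
tool_rot: [0.986, 0.164, -0.0, 0.0]
force: [0.3, -1.0, 7.1]
opening: -0.1
grip_force: 3.2
```

Yellow has hit its stop too. I lift clear and check from above.

>>> servo_tool(
  increments=[
    {"dp": [0,0,-5],"turn": [0,0,0],"claw": 0},
    {"dp": [0,0,-40],"turn": [0,0,0],"claw": 0},
    {"dp": [0,0,-85],"turn": [0,0,0],"claw": 0},
    {"dp": [-10,20,-125],"turn": [0,0,0],"claw": 0},
    {"dp": [-30,60,-155],"turn": [0,0,0],"claw": 0},
    {"dp": [-50,105,-180],"turn": [0,0,0],"claw": 0},
    {"dp": [-65,150,-195],"turn": [0,0,0],"claw": 0},
    {"dp": [-70,190,-200],"turn": [0,0,0],"claw": 0},
  ],
)

```text
time_s: 10.85
tool_pos: [453.4, -504.0, 243.5]
tool_rot: [0.986, 0.164, 0.0, 0.001]
force: [1.0, -1.4, 0.0]
opening: -0.2
grip_force: 0.0
```

>>> servo_tool(
  increments=[
    {"dp": [0,25,0],"turn": [0,0,0],"claw": 0},
    {"dp": [0,35,0],"turn": [0,0,0],"claw": 0},
    {"dp": [0,35,0],"turn": [0,0,0],"claw": 0},
    {"dp": [0,35,0],"turn": [0,0,0],"claw": 0},
  ],
)

```text
time_s: 11.25
tool_pos: [465.2, -534.4, 240.7]
tool_rot: [0.986, 0.164, -0.0, -0.001]
force: [-0.7, 0.4, 0.5]
opening: 0.1
grip_force: 0.0
```

Run:
```python
from station import get_state,cams
import cv2,numpy as np
s=get_state();print(s['time_s'],s['tool_pos'],s['force'])
a=cams.grab_frame('top')['pixels'][110:350,250:480,::-1];b=cams.grab_frame('side')['pixels'][200:350,210:420,::-1]
cv2.imwrite('pics/end.png',np.hstack([cv2.resize(a,(400,417)),cv2.resize(b,(400,417))]))
```

```text
11.25 [ 465.20983437 -534.44183287  240.6677027 ] [-0.72401892  0.35066292  0.52869186]
```

View pics/end.png

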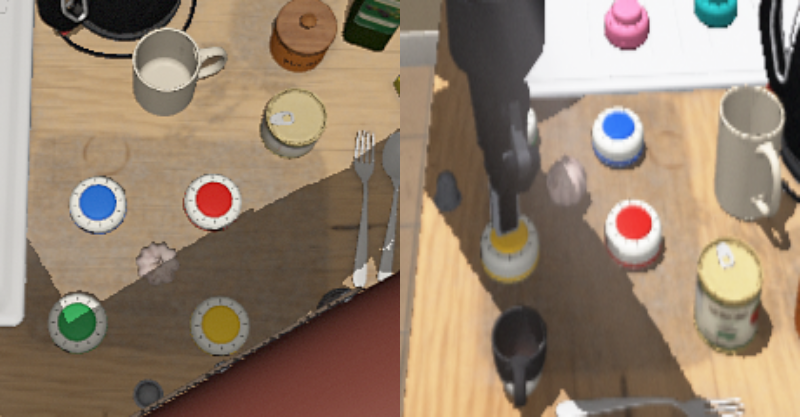

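The final view shows blue (97,203), red (213,200), yellow (220,323) and green (77,322) all standing in place. The red and blue tops sit low in the side view, nothing else has moved, and the arm is clear. Handing in.

```bash
python3 -c "
from station import order
print(order.hand_in())"
```

```text
the job is handed in; nothing more can be done
None
```

I pressed the red, blue and yellow timers down to their stops in that order, with about 10 N at most in the force readings; the green timer and everything else were left alone, and I handed the job in after 11 s (no verdict was returned).

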